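# Bring the orange paint round to the white car

### The arm

A 7-joint arm with a two-finger parallel gripper is mounted at the origin on the work surface. World frame = base frame: x ahead of the robot, y to its left, z up, the work surface at z = 0. Lengths are in m, angles in rad, forces in N, time in s.
With the tool pointing down it reaches from about 0.35 to 0.9 m from the base axis. Payload 8.1 kg.
Tool frame: the origin (TCP) lies midway between the tips of the shut fingers; the grasp point (between the pads) lies 19 mm behind it; z points along the fingers, y is the direction in which the jaws open and shut (so a half turn about z gives the same grasp; the last joint's range is limited). The gripper opens to 92 mm and grips with 3 to 60 N. Pads are 19 mm wide; open, the fingers measure 130 mm over their backs; the gripper's body (75 mm by 190 mm) begins 47 mm behind the grasp point.
Start: joints at [1.172, 0.434, 0.025, 1.573, -0.012, 1.134, -0.075], TCP at [0.182, -0.598, 0.227] pointing down, gripper open.
Joint ranges: [-2.62, 2.62], [-0.44, 2.09], [-1.27, 1.32], [0.08, 2.57], [-1.32, 4.46], [0.12, 2], [-2.74, 2.74]. Speed limits (rad/s): [2.22, 2.22, 3.01, 3.01, 3.14, 3.14, 3.14].

### API

Orientations are given as a rotation vector (axis times angle).
In Python, from cell import observe, get_image, ticket gives the robot as it stands.
- The arm moves only by the shell command python3 -m jog 'ROWS' [OPENING] [FORCE]. ROWS is JSON, a list of rows, each a list of 4 numbers: the shift along the tool's x, y, z in m, then the turn about the tool's z in rad. In form: [[x, y, z, twist], ...]. A call has 1 to 8 rows; each row shifts and turns the pose as measured when the row begins, along the tool's axes as they then stand; what a row does not reach is not made up. A row lasts 1/10 s, in which the tool goes at most 50 mm and 8.59 degrees, less where a joint would pass 70% of its speed; a pose out of reach is approached as far as the arm can. A call is refused whole if a number of a shift passes 0.05 or a number of a turn 0.15, either way. A call with a gripper value outside its range is refused whole. OPENING is the gripper's target within -1 to 1 (shut at 1, half-way at 0, fully open at -1), set as the call begins (- or left out, the last holds). The fingers move at their own pace and stop on an object; FORCE is the grip in N (left out, the last holds). Time passes only in rows, so rows that do not move let the fingers close. It gives the time, the measured TCP pose, the force and the opening at its end, in the units of the state.
- observe(): the state, without advancing time (a new reading comes with each control period).
- get_image(name): name is "scene" or "top" or "wrist"; returns a dict with "img" (420x560x3 uint8, red, green, blue), "intrinsics" (3x3 intrinsics, pixels), "rvec" (rotation vector, rad) and "tvec" (3), from world to camera coordinates, as OpenCV has them. Camera axes: x right, y down, z forward; pixel columns grow to the right and rows downward; lengths in m; the calibration is good to about 2 mm. A picture is of the moment at which its call begins. There is no depth.
- ticket.sign_off(): hands the job in, once; it reports no verdict.
The state is a dict: "clock": time; "joints": joint angles; "dq": joint speeds; "joint_efforts": joint torques, N m; "position": TCP position; "ee_rot": TCP orientation; "force": force on the tool from outside, world axes, zero at the start; "ft_torque": the same for the moment, N m; "width": opening from 0.0 (shut) to 1.0 (fully open).
Only numpy, scipy, OpenCV 4.12 (cv2) and the standard library are available. Lean on these libraries where they do the work, as an engineer would, in place of code of your own. Each camera call takes 0.05 s, during which the arm holds its last target. There are 200 camera calls.

### The job

Turn the round paint carousel by its knob so that the orange pot points straight at the white model car, going the shorter way round. Then let go of the knob. Leave the white car and the dark van where they stand.

Things in the scene. Friction and masses are not known exactly. Their poses are not given: they have to be found in the camera images.
- carousel (a joint): Turn of the paint carousel, rad, growing anticlockwise seen from above; no end stops. Stays where left (friction 0.06 N m, no detents). A plywood tray 200 mm across on a fixed foot carries 8 pots fixed in it (36 mm across, tops 69 mm above the table, centres 76 mm from the axis): one orange, the rest blues, green, grey, white, black. The wanted turn is under 1.5 rad the shorter way.
- carousel_grip (a point): Middle of the knob, on the upright turning axis, 110 mm above the table. The knob is a black bar 50 mm long, 16 mm thick, 38 mm high (91 to 129 mm above the table) on a grey metal disc 52 mm across; it turns with the tray. The point's x axis runs level along the bar and points to the orange pot (a white line on top marks that end); y is across the bar, z up.
- car (a point): Centre of the white model car: 155 mm long, 68 mm wide, 48 mm high, dark windows, standing loose on the cutting mat 21 to 25 cm from the carousel's axis. Its x axis points to the car's nose, z up; this point is 24 mm above the table. The orange pot must point at this point.
- van (a point): Centre of the dark green-black model van, the wrong vehicle: 150 mm long, 68 mm wide, 71 mm high, standing loose on the other side of the carousel; this point is 35 mm above the table.
Mind the look-alikes: they are no part of the job. Leave any blue, red or turquoise look-alike of the part that bears carousel alone.

How it is judged:
By the outcome, as a careful person would: the job done as asked, in the order asked, and still so for the second after the job is handed in, with the robot touching nothing.
It also fails if it takes over 29 s, if anything falls off the work surface, if the arm or the gripper's body presses on something with over 40 N, if the wrist force passes 120 N, or if a joint passes its speed limit or range.

## Working session

There is one attempt and no reset: what is moved stays moved. The work goes in short steps, Python scripts to look and compute and a shell command to move; the robot and the scene stay as the last step left them, time stands still between calls to the robot, and variables do not carry over. Pictures are saved under pics/ and viewed, about 8 in all and at most 12, crops included, and the job is handed in when it is done.

```bash
mkdir -p pics
cat > h.py <<'E'
import numpy as np, cv2
from cell import observe, get_image
def save(name,fn):
    d=get_image(name); cv2.imwrite('pics/'+fn+'.png',d['img'][:,:,::-1]); np.savez('pics/'+fn+'.npz',**{k:np.array(v) for k,v in d.items()}); return d
def load(fn): return dict(np.load('pics/'+fn+'.npz'))
def ray(d,uv):
    R=cv2.Rodrigues(np.array(d['rvec'],float))[0]; t=np.array(d['tvec'],float).ravel()
    K=np.array(d['intrinsics']); v=R.T@np.linalg.inv(K)@np.array([uv[0],uv[1],1.]); return -R.T@t, v/np.linalg.norm(v)
def plane(d,uv,z):
    c,v=ray(d,uv); return c+v*(z-c[2])/v[2]
def tri(d1,u1,d2,u2):
    c1,a=ray(d1,u1); c2,b=ray(d2,u2)
    s=np.linalg.lstsq(np.stack([a,-b],1),c2-c1,rcond=None)[0]; p,q=c1+s[0]*a,c2+s[1]*b
    return (p+q)/2, np.linalg.norm(p-q)
def proj(d,p): return cv2.projectPoints(np.array([p],float),np.array(d['rvec'],float),np.array(d['tvec'],float),np.array(d['intrinsics'],float),None)[0].ravel()
E
python3 - <<'E'
from h import *
a=save('scene','s0');b=save('top','t0')
print(observe())
for d in(a,b): print(d['intrinsics'],ray(d,(280,210)))
E
```

```text
{'clock': 0.1, 'joints': array([ 1.17240136,  0.43516535,  0.0249863 ,  1.57402328, -0.0115864 ,
        1.1339696 , -0.07510517]), 'dq': array([-1.21531527e-03, -9.37476988e-04,  7.62027711e-04,  3.90920994e-06,
       -1.01387350e-04, -8.41525652e-04,  1.92017296e-03]), 'joint_efforts': array([ 3.16203630e-03, -6.69131899e+01,  9.87872109e-01, -3.15147829e+01,
       -6.05272455e-02,  3.73633672e-02, -6.74642848e-06]), 'position': array([ 0.18199176, -0.59743728,  0.22600946]), 'ee_rot': array([-3.10595372e+00, -4.62613796e-01,  5.55750883e-04]), 'force': array([ 0.02519592, -0.14639683, -0.95418783]), 'ft_torque': array([ 0.00501841,  0.07682106, -0.0862553 ]), 'width': 1.0011777610376649}
[[416.42441457   0.         282.71984239]
 [  0.         416.42441457 208.46300278]
 [  0.           0.           1.        ]] (array([ 0.75112922, -0.50704756,  0.89135725]), array([-0.26307403,  0.46825444, -0.84352228]))
[[520.33062527   0.         277.08853192]
 [  0.         520.33062527 212.23663962]
 [  0.           0.           1.        ]] (array([ 0.26454116, -0.05169281,  1.37282314]), array([ 0.20324042, -0.00592148, -0.97911096]))
```

View pics/s0.png

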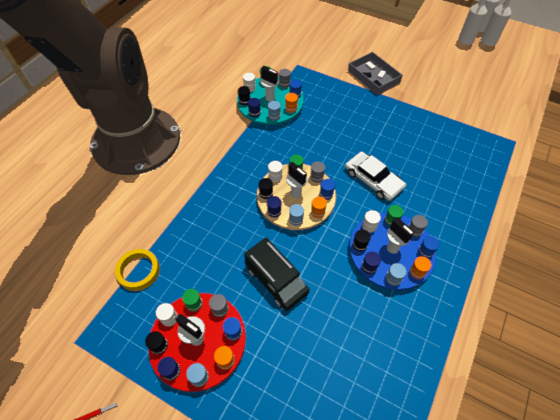

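View pics/t0.png

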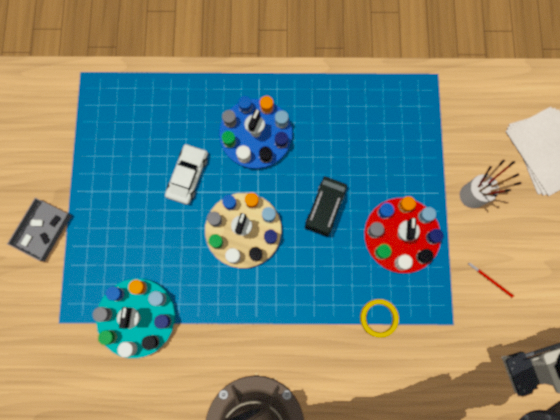

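The scene shows four carousels. The plywood one is at scene (296,195) / top (243,230). The look-alikes are blue at (393,248)/(256,132), red at (197,340)/(403,234) and turquoise at (270,100)/(136,318). I choose plywood. The white car is at (375,175)/(187,175) and the dark van at (277,272)/(327,207). One close crop of both views to check.

Run:
```python
from h import *
a=load('s0');b=load('t0')
A=cv2.resize(a['img'][140:240,250:410],None,fx=4.9,fy=4.9,interpolation=3)[:300*2]
A=cv2.resize(a['img'][145:235,250:410],(496,279),interpolation=3)
B=cv2.resize(b['img'][140:275,160:300],(496,478),interpolation=3)
cv2.imwrite('pics/c0.png',cv2.resize(np.vstack([A,B]),None,fx=.79,fy=.79)[:,:,::-1])
def masks(d,box):
    x0,y0,x1,y1=box; h=cv2.cvtColor(d['img'],cv2.COLOR_RGB2HSV).astype(int); H,S,V=h[...,0],h[...,1],h[...,2]
    for n,m in dict(orange=(H<16)&(H>4)&(S>190)&(V>150),notblue=~((H>95)&(H<115)&(S>120))).items():
        mm=np.zeros(m.shape,np.uint8); mm[y0:y1,x0:x1]=m[y0:y1,x0:x1]
        k,l,s,c=cv2.connectedComponentsWithStats(mm)
        for i in range(1,k):
            if s[i,4]>25:
                r=cv2.minAreaRect(np.argwhere(l==i)[:,::-1].astype(np.float32)); print(n,s[i],c[i].round(1),'rect',np.round(r[0],1),np.round(r[1],1),round(r[2],1))
print('scene');masks(a,(245,140,412,240));print('top');masks(b,(150,140,300,280)); print('van');masks(b,(298,170,355,245))
```

```text
scene
notblue [ 345  151   61   50 1482] [375.  175.2] rect [374.6 175.2] [61.5 29.9] 37.2
notblue [ 256  154   80   76 4308] [294.4 194.4] rect [297.  193.3] [78.3 74.9] 19.2
notblue [385 205  27  35 655] [397.  224.1] rect [398. 222.] [34. 26.] 90.0
notblue [355 210  26  30 440] [368.4 224.7] rect [368.  226.1] [16.2 34.3] 24.4
top
notblue [222 140  13   8  78] [228.6 142.8] rect [228.  143.5] [ 7. 12.] 90.0
notblue [275 140  12   8  70] [280.9 143.2] rect [280.5 143.5] [ 7. 11.] 90.0
notblue [ 164  144   44   61 1585] [186.1 174. ] rect [186.5 173.9] [28.9 58.9] 20.6
notblue [236 145  15  18 228] [243.2 153.4] rect [243.  153.5] [17. 14.] 90.0
notblue [259 147  13  16 147] [265.3 155. ] rect [264.7 154.9] [14.8 12.1] 76.0
notblue [ 204  191   78   78 4584] [243.1 230.8] rect [242.6 230.2] [76.  77.8] 63.4
van
notblue [ 306  178   40   57 1325] [325.8 205.9] rect [325.8 206.1] [26.3 53.8] 19.7
```

View pics/c0.png

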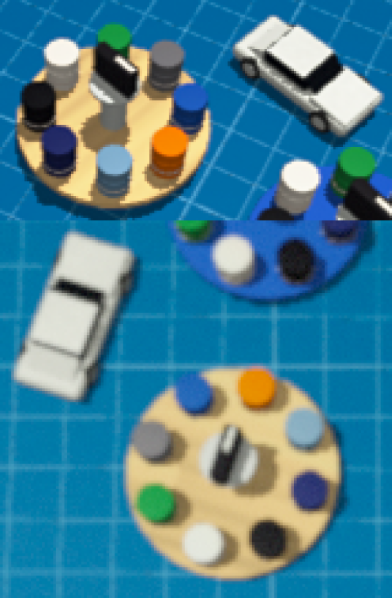

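```bash
cat > m1.py <<'E'
from h import *
a=load('s0');b=load('t0')
names='orange lblue navy black white green grey blue'.split()
T=[(257,386),(305,427),(311,489),(267,538),(203,543),(155,502),(152,438),(193,391)]
S=[(169,140),(114,158),(58,138),(38,95),(62,52),(113,36),(167,54),(190,98)]
P=[]
for n,t,s in zip(names,T,S):
    tu=(160+t[0]/2.799,140+(t[1]-220.4)/2.797); su=(250+s[0]/2.449,145+s[1]/2.449)
    p,e=tri(a,su,b,tu); P.append(p); print(n,p.round(4),round(e,4),'top@.069',plane(b,tu,.069).round(4),'sc',plane(a,su,.069).round(4))
P=np.array(P); c=P.mean(0); print('axis',c.round(4))
Q=P-c; ang=np.unwrap(np.arctan2(Q[:,1],Q[:,0]))+np.arange(8)*np.pi/4
print('yaw orange est',ang.round(3),np.mean((ang-ang[0]+np.pi)%(2*np.pi)-np.pi)+ang[0],np.hypot(Q[:,0],Q[:,1]).round(4))
for z in (.0,.024,.048): print('car top',z,plane(b,(186.5,174),z).round(4),'scene',plane(a,(374.8,175.2),z).round(4))
print('car tri',tri(a,(374.8,175.2),b,(186.3,174)))
E
python3 m1.py
```

```text
orange [0.5642 0.0135 0.0671] 0.0016 top@.069 [0.5631 0.0129 0.069 ] sc [0.5653 0.0129 0.069 ]
lblue [ 0.5265 -0.0305  0.0667] 0.0027 top@.069 [ 0.525  -0.0314  0.069 ] sc [ 0.5281 -0.0308  0.069 ]
navy [ 0.4687 -0.0366  0.068 ] 0.0022 top@.069 [ 0.4677 -0.0373  0.069 ] sc [ 0.4698 -0.0364  0.069 ]
black [0.4242 0.0026 0.0625] 0.0012 top@.069 [0.4229 0.0019 0.069 ] sc [ 0.4271 -0.001   0.069 ]
white [0.4193 0.0603 0.0647] 0.0018 top@.069 [0.4181 0.0593 0.069 ] sc [0.4217 0.058  0.069 ]
green [0.4561 0.1043 0.065 ] 0.0009 top@.069 [0.4551 0.1035 0.069 ] sc [0.4578 0.1016 0.069 ]
grey [0.5156 0.109  0.0653] 0.0021 top@.069 [0.514  0.1079 0.069 ] sc [0.5173 0.1071 0.069 ]
blue [0.5599 0.0724 0.0623] 0.0007 top@.069 [0.5581 0.0716 0.069 ] sc [0.5617 0.068  0.069 ]
axis [0.4918 0.0369 0.0652]
yaw orange est [-0.312 -0.31  -0.305 -0.316 -0.312 -0.298 -0.318 -0.304] -0.3094366159262192 [0.0761 0.0758 0.077  0.0758 0.0762 0.0763 0.0759 0.0768]
car top 0.0 [0.6486 0.1959 0.    ] scene [0.6432 0.2061 0.    ]
car top 0.024 [0.6419 0.1915 0.024 ] scene [0.6461 0.1869 0.024 ]
car top 0.048 [0.6352 0.1872 0.048 ] scene [0.649  0.1677 0.048 ]
car tri (array([0.64473497, 0.19388162, 0.0149419 ]), np.float64(0.000624199401830762))
```

The crop confirms the choice: plywood tray, orange pot at top (252,199) and scene (319,202), white car beyond it. My estimates are axis (0.492, 0.037), orange at yaw −0.309 rad and car at about (0.643, 0.190), bearing ≈0.79. The turn is therefore ≈ +1.10 rad anticlockwise. Next I move toward it.

```bash
python3 -m jog '[[0.033,-0.036,0,0],[0.033,-0.036,0,0],[0.033,-0.036,0,0],[0.033,-0.036,0,0],[0.033,-0.036,0,0],[0.033,-0.036,0,0],[0.033,-0.036,0,0],[0.033,-0.036,0,0]]' -1
cat > g.py <<'E'
from h import *
import sys
from scipy.spatial.transform import Rotation as Ro
o=observe(); R=Ro.from_rotvec(o['ee_rot']).as_matrix(); tgt=np.array([float(v) for v in sys.argv[1:4]]); yaw=float(sys.argv[4])
y=np.arctan2(R[1,0],R[0,0]); print('t',o['clock'],'pos',o['position'].round(4),'yaw',y.round(4),'tilt',R[:,2].round(3),'q',o['joints'].round(2),'F',o['force'].round(1),'w',round(o['width'],3))
print('tool shift',(R.T@(tgt-o['position'])).round(4),'twist',round(y-yaw,3))
E
python3 g.py .492 .037 .2 -.309
```

```text
clock: 0.9
position: [0.3498, -0.2408, 0.2223]
ee_rot: [-3.108, -0.443, 0.008]
force: [0.4, -0.3, -0.3]
width: 1.0
t 0.9 pos [ 0.3498 -0.2408  0.2223] yaw 0.2834 tilt [-0.005  0.001 -1.   ] q [ 0.65  0.13 -0.2   2.02  0.03  1.   -0.85] F [ 0.4 -0.3 -0.3] w 1.0
tool shift [ 0.2144 -0.2269  0.0219] twist 0.592
```

```bash
python3 -m jog '[[0.035,-0.037,0,0],[0.035,-0.037,0,0],[0.035,-0.037,0,0],[0.035,-0.037,0,0],[0.035,-0.037,0,0],[0.03,-0.03,0,0],[0,0,0,0.15],[0,0,0,0.15]]'
python3 -m jog '[[0,0,0,0.15],[0,0,0,0.15],[0,0,0,0.02],[0,0,0,0]]'
python3 g.py .492 .037 .2 -.309; python3 -c "
from h import *
d=save('wrist','w1');print(proj(d,(.492,.037,.129)),proj(d,(.643,.19,.024)),proj(d,(.564,.0135,.069)))"
```

```text
clock: 1.7
position: [0.4841, 0.0301, 0.2213]
ee_rot: [-3.138, 0.022, 0.008]
force: [-0.7, -0.0, -0.5]
width: 0.996
clock: 2.1
position: [0.4833, 0.0315, 0.2201]
ee_rot: [-3.095, 0.525, 0.013]
force: [0.6, -0.3, -1.1]
width: 0.999
t 2.1 pos [0.4833 0.0315 0.2201] yaw -0.336 tilt [-0.008  0.004 -1.   ] q [ 0.09  0.24 -0.32  1.89  0.08  1.03 -2.17] F [ 0.6 -0.3 -1.1] w 0.999
tool shift [ 0.0066 -0.008   0.02  ] twist -0.027
[272.13820215 203.24501923] [69.4379948  78.78918669] [271.68853129  96.31545139]
```

View pics/w1.png

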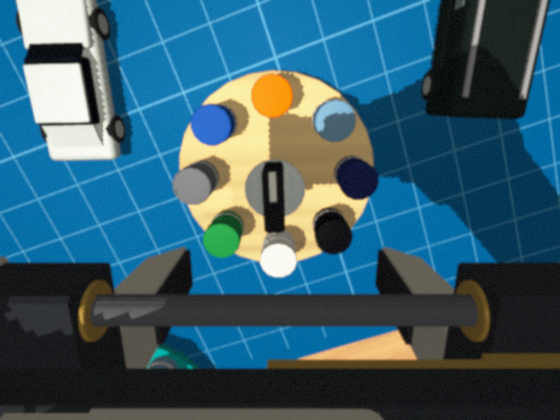

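The wrist view shows the bar at about (274,195), the orange pot at (272,96), the car cut off at the upper left around (70,80) and the van at the upper right. I measure the knob from this view against the top view.

Run:
```python
from h import *
w=load('w1');b=load('t0');s=load('s0')
def dark(d,box,thr):
    x0,y0,x1,y1=box; g=d['img'][y0:y1,x0:x1].max(2); m=(g<thr).astype(np.uint8)
    k,l,st,c=cv2.connectedComponentsWithStats(m); i=1+st[1:,4].argmax()
    hull=np.argwhere(l==i)[:,::-1].astype(np.float32)+(x0,y0)
    return cv2.minAreaRect(hull),st[i]
r,st=dark(w,(250,150,300,240),70); print(r,st)
rt,st=dark(b,(225,205,258,245),80); print(rt,st)
P=lambda u,z:plane(w,u,z).round(4)
bx=cv2.boxPoints(r); print(bx.round(1)); bx=bx[bx[:,1].argsort()]
top=bx[:2].mean(0);bot=bx[2:].mean(0)
print('far top end',P(top,.129),'near bottom/top end',P(bot,.091),P(bot,.129))
print('predicted bar ends px',[proj(w,(.492+k*.025*np.cos(-.309),.037+k*.025*np.sin(-.309),z)).round(1) for k in(1,-1) for z in (.129,.091)])
h=cv2.cvtColor(w['img'],cv2.COLOR_RGB2HSV); m=((h[...,0]<18)&(h[...,0]>5)&(h[...,1]>170)&(h[...,2]>150)).astype(np.uint8); m[:60]=0;m[130:]=0;m[:,:240]=0;m[:,300:]=0
c=np.argwhere(m)[:,::-1].mean(0);print('orange',c,P(c,.069)); print('tri',tri(w,(272,94),b,(251.8,199.2)))
```

```text
Traceback (most recent call last):
cv2.error: OpenCV(4.12.0) /io/opencv/modules/imgproc/src/convhull.cpp:143: error: (-215:Assertion failed) total >= 0 && (depth == CV_32F || depth == CV_32S) in function 'convexHull'
```

Run:
```python
from h import *
w=load('w1');b=load('t0');s=load('s0')
def dark(d,box,thr):
    x0,y0,x1,y1=box; g=d['img'][y0:y1,x0:x1].max(2); m=(g<thr).astype(np.uint8)
    k,l,st,c=cv2.connectedComponentsWithStats(m); i=1+st[1:,4].argmax()
    hull=(np.argwhere(l==i)[:,::-1]+np.array([x0,y0])).astype(np.float32)
    return cv2.minAreaRect(hull),st[i]
r,st=dark(w,(250,150,300,240),70); print(r,st)
rt,st=dark(b,(225,205,258,245),80); print(rt,st)
P=lambda u,z:plane(w,u,z).round(4)
bx=cv2.boxPoints(r); print(bx.round(1)); bx=bx[bx[:,1].argsort()]
top=bx[:2].mean(0);bot=bx[2:].mean(0)
print('far top end',P(top,.129),'near bottom/top end',P(bot,.091),P(bot,.129))
print('predicted bar ends px',[proj(w,(.492+k*.025*np.cos(-.309),.037+k*.025*np.sin(-.309),z)).round(1) for k in(1,-1) for z in (.129,.091)])
h=cv2.cvtColor(w['img'],cv2.COLOR_RGB2HSV); m=((h[...,0]<18)&(h[...,0]>5)&(h[...,1]>170)&(h[...,2]>150)).astype(np.uint8); m[:60]=0;m[130:]=0;m[:,:240]=0;m[:,300:]=0
c=np.argwhere(m)[:,::-1].mean(0);print('orange',c,P(c,.069)); print('tri',tri(w,(272,94),b,(251.8,199.2)))
```

```text
((272.9584045410156, 197.00172424316406), (70.43888092041016, 20.732011795043945), 87.61405944824219) [  12   12   23   71 1134]
((240.73289489746094, 224.2123260498047), (5.9690985679626465, 18.375459671020508), 20.556045532226562) [11 11 10 18 77]
[[261.1 162.2]
 [281.8 161.4]
 [284.8 231.8]
 [264.1 232.6]]
far top end [0.521 0.027 0.129] near bottom/top end [0.4567 0.0489 0.091 ] [0.47   0.0431 0.129 ]
predicted bar ends px [array([270.9, 169.7]), array([272.5, 161. ]), array([273.4, 234.9]), array([274.6, 218.8])]
orange [276.11444142  94.42506812] [0.5642 0.0095 0.069 ]
tri (array([0.56594689, 0.01325593, 0.05698533]), np.float64(0.0006799944640221855))
```

```bash
python3 -c "
from h import *
print(tri(load('w1'),(272.9,197),load('t0'),(240.7,224.2)))"
python3 -m jog '[[0.004,-0.004,0.03,-0.027],[0.004,-0.003,0.03,0],[0,0,0.01,0],[0,0,0,0]]'
python3 g.py .4935 .036 .097 -.309
```

```text
(array([0.49093578, 0.03754283, 0.10711199]), np.float64(0.00012005912500239191))
clock: 2.55
position: [0.4938, 0.0355, 0.1493]
ee_rot: [-3.104, 0.464, 0.009]
force: [0.6, -0.3, 0.1]
width: 1.0
t 2.55 pos [0.4938 0.0355 0.1493] yaw -0.2971 tilt [-0.005  0.004 -1.   ] q [ 0.08  0.34 -0.32  1.96  0.13  0.87 -2.18] F [ 0.6 -0.3  0.1] w 1.0
tool shift [-0.0001 -0.0003  0.0523] twist 0.012
```

```bash
python3 -m jog '[[-0.001,-0.001,0.025,0.012],[0,0,0.02,0],[0,0,0.006,0],[0,0,0,0]]'
python3 -m jog '[[0,0,0,0],[0,0,0,0],[0,0,0,0],[0,0,0,0],[0,0,0,0],[0,0,0,0]]' 1 25
python3 g.py .492 .037 .098 .79
```

```text
clock: 2.95
position: [0.4951, 0.0366, 0.1012]
ee_rot: [-3.1, 0.479, 0.001]
force: [0.2, 0.3, 0.2]
width: 1.002
clock: 3.55
position: [0.4976, 0.0368, 0.1056]
ee_rot: [-3.099, 0.478, -0.008]
force: [-0.0, 1.1, 0.1]
width: 0.527
t 3.55 pos [0.4976 0.0368 0.1056] yaw -0.306 tilt [ 0.006  0.005 -1.   ] q [ 0.06  0.4  -0.3   2.    0.16  0.76 -2.22] F [-0.   1.1  0.1] w 0.527
tool shift [-0.0054  0.0015  0.0075] twist -1.096
```

```bash
python3 -m jog '[[-0.004,0.001,0.006,0],[0,0,0,0],[0,0,0,0],[0,0,0,0],[0,0,0,0],[0,0,0,0]]'
python3 g.py .492 .037 .098 .79
```

```text
clock: 4.15
position: [0.4926, 0.0369, 0.0987]
ee_rot: [-3.1, 0.478, -0.007]
force: [0.6, 1.1, -0.4]
width: 0.172
t 4.15 pos [0.4926 0.0369 0.0987] yaw -0.3057 tilt [ 0.005  0.004 -1.   ] q [ 0.05  0.4  -0.3   2.02  0.17  0.74 -2.23] F [ 0.6  1.1 -0.4] w 0.172
tool shift [-0.0006  0.0001  0.0007] twist -1.096
```

```bash
python3 -m jog '[[0,0,0,0],[0,0,0,-0.03],[0,0,0,-0.1],[0,0,0,-0.1]]'
python3 g.py .492 .037 .098 .79
```

```text
clock: 4.55
position: [0.4926, 0.0368, 0.0987]
ee_rot: [-3.136, 0.104, -0.007]
force: [1.0, 0.2, -1.4]
width: 0.171
t 4.55 pos [0.4926 0.0368 0.0987] yaw -0.0664 tilt [ 0.005  0.004 -1.   ] q [ 0.1   0.41 -0.36  2.02  0.2   0.75 -2.02] F [ 1.   0.2 -1.4] w 0.171
tool shift [-0.0006 -0.0001  0.0007] twist -0.856
```

```bash
python3 -m jog '[[0,0,0,-0.12],[0,0,0,-0.12],[0,0,0,-0.12],[0,0,0,-0.12],[0,0,0,-0.12],[0,0,0,-0.12],[0,0,0,-0.06],[0,0,0,0]]'
python3 g.py .492 .037 .098 .79; python3 -c "
from h import *
d=save('wrist','w2');t=save('top','t2');s=save('scene','s2');print(proj(d,(.492,.037,.0)),proj(d,(.643,.19,.024)))
cv2.imwrite('pics/v2.png',np.hstack([d['img'],cv2.resize(t['img'][140:275,160:300],(436,420),interpolation=3)])[:,:,::-1][:,196:])"
```

```text
clock: 5.35
position: [0.4927, 0.0366, 0.0987]
ee_rot: [-2.916, -1.162, -0.01]
force: [-0.4, 0.2, 0.9]
width: 0.172
t 5.35 pos [0.4927 0.0366 0.0987] yaw 0.7587 tilt [ 0.005  0.005 -1.   ] q [ 0.26  0.44 -0.57  2.    0.33  0.78 -1.32] F [-0.4  0.2  0.9] w 0.172
tool shift [-0.0002 -0.0008  0.0007] twist -0.031
[283.01849165 210.41022621] [ 269.14936974 -168.4389044 ]
```

View pics/w2.png

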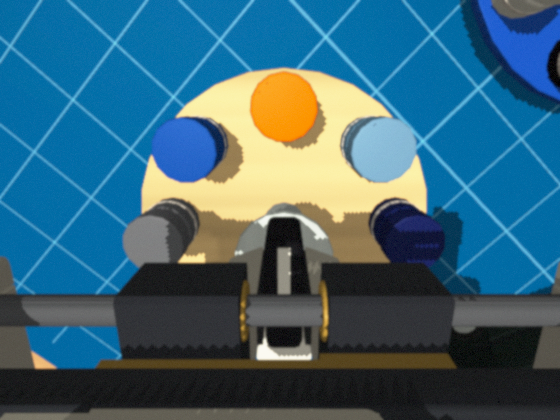

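View pics/s2.png

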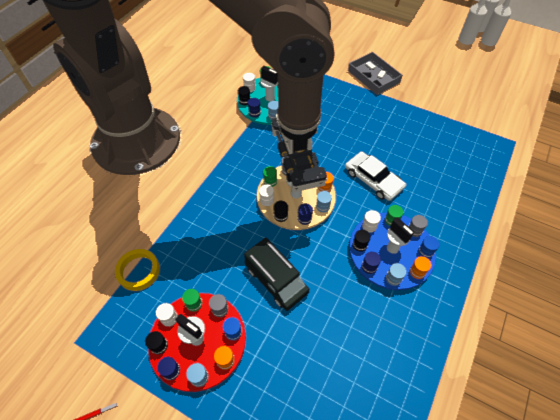

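The wrist view shows the orange pot at (285,106), dead ahead of the gripped bar. The scene shows the tray turned, with car and van where they were. I finish the small remainder, let go straight up, and check from above.

```bash
python3 -m jog '[[0,0,0,-0.03],[0,0,0,0]]'; python3 g.py .492 .037 .098 .79
python3 -m jog '[[0,0,0,0],[0,0,-0.0005,0],[0,0,0,0],[0,0,0,0],[0,0,0,0],[0,0,0,0]]' -1
python3 g.py .492 .037 .2 .79
python3 -m jog '[[0,0,0,0],[0,0,0,0],[0,0,-0.03,0],[0,0,-0.04,0],[0,0,-0.045,0],[-0.01,0,-0.045,0],[-0.01,0,-0.045,0],[0,0,0,0]]'
python3 g.py .492 .037 .2 .79; python3 -c "
from h import *
d=save('wrist','w3');t=save('top','t3');print(proj(d,(.492,.037,.129)),proj(d,(.643,.19,.024)))"
```

```text
clock: 5.7
position: [0.4927, 0.0366, 0.0987]
ee_rot: [-2.9, -1.202, -0.01]
force: [0.3, -0.9, 0.7]
width: 0.173
t 5.7 pos [0.4927 0.0366 0.0987] yaw 0.786 tilt [ 0.005  0.004 -1.   ] q [ 0.26  0.45 -0.58  2.    0.34  0.78 -1.29] F [ 0.3 -0.9  0.7] w 0.173
tool shift [-0.0002 -0.0008  0.0007] twist -0.004
clock: 6.3
position: [0.4931, 0.0368, 0.0994]
ee_rot: [-2.901, -1.201, -0.011]
force: [0.2, -0.7, -1.1]
width: 0.647
t 6.3 pos [0.4931 0.0368 0.0994] yaw 0.7853 tilt [ 0.006  0.004 -1.   ] q [ 0.26  0.44 -0.58  2.    0.34  0.78 -1.3 ] F [ 0.2 -0.7 -1.1] w 0.647
tool shift [ 1.000e-04 -8.000e-04 -1.006e-01] twist -0.005
clock: 7.1
position: [0.4762, 0.0218, 0.3111]
ee_rot: [-2.897, -1.204, -0.005]
force: [0.1, -0.2, -0.6]
width: 1.0
t 7.1 pos [0.4762 0.0218 0.3111] yaw 0.7877 tilt [ 0.001  0.005 -1.   ] q [ 0.41  0.19 -0.66  1.75  0.12  1.24 -1.06] F [ 0.1 -0.2 -0.6] w 1.0
tool shift [0.0214 0.0008 0.1112] twist -0.002
[284.86174048 164.00643099] [284.07486892 -47.76082948]
```

View pics/w3.png

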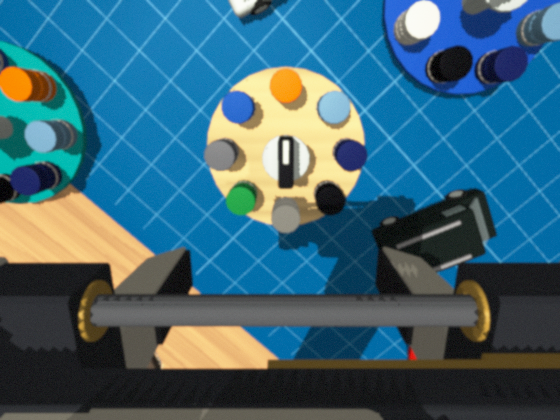

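Released. The tray holds, with the orange pot at (286,86), the bar at (287,162) and the car's corner at (250,5). I move forward to see the car whole.

```bash
python3 -m jog '[[0.04,0,-0.02,0],[0.04,0,-0.02,0],[0.04,0,-0.01,0],[0.02,0,0,0],[0,0,0,0]]'
python3 -c "
from h import *
d=save('wrist','w4');print(proj(d,(.492,.037,.129)),proj(d,(.643,.19,.024)))"
```

```text
clock: 7.7
position: [0.5725, 0.1212, 0.346]
ee_rot: [-2.895, -1.197, 0.033]
force: [-0.7, 0.3, -0.3]
width: 1.003
[288.99879839 271.44967505] [288.4408688   82.48060329]
```

View pics/w4.png

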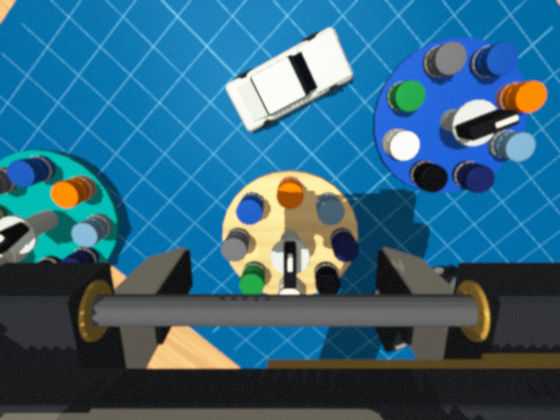

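The car is whole at about (289,79), the orange pot at (291,192) and the bar at (291,262): nearly in line. I put numbers to it.

Run:
```python
from h import *
w4=load('w4');w3=load('w3');b=load('t0')
def blob(d,box,f):
    x0,y0,x1,y1=box; h=cv2.cvtColor(d['img'],cv2.COLOR_RGB2HSV).astype(int)[y0:y1,x0:x1]; m=f(h[...,0],h[...,1],h[...,2]).astype(np.uint8)
    m=cv2.morphologyEx(m,cv2.MORPH_OPEN,np.ones((3,3),np.uint8))
    k,l,s,c=cv2.connectedComponentsWithStats(m); i=1+s[1:,4].argmax()
    r=cv2.minAreaRect((np.argwhere(l==i)[:,::-1]+np.array([x0,y0])).astype(np.float32)); return c[i]+(x0,y0),r,s[i,4]
notb=lambda H,S,V:~((H>92)&(H<118)&(S>110))
c,r,n=blob(w4,(215,15,362,140),notb); print('car',c,r)
for z in(.01,.02,.024,.03): print(z,plane(w4,r[0],z).round(4))
print('tri car',tri(w4,r[0],b,(186.5,174)),tri(w4,c,b,(186.1,174)))
org=lambda H,S,V:(H>4)&(H<18)&(S>190)&(V>150)
tray=lambda H,S,V:(H>14)&(H<30)&(S>60)&(V>120)
for d,ob in((w3,(262,62,312,110)),(w4,(270,172,310,212))):
    o,ro,n=blob(d,ob,org); p=plane(d,ro[0],.067); v=p[:2]-(.492,.037); print('orange',ro,p.round(4),'r',np.hypot(*v).round(4),'yaw',np.arctan2(v[1],v[0]).round(4))
# opposite pots in w3, tops picked by eye at z=.069: pair directions free of the axis
pts=dict(orange=(286,82),white=(286,214),blue=(238,104),black=(330,197),grey=(220,153),navy=(351,153),green=(240,197),lblue=(334,105))
P={k:plane(w3,v,.067)[:2] for k,v in pts.items()}; print('axis w3',np.mean(list(P.values()),0).round(4))
for i,(p,q) in enumerate((('orange','white'),('lblue','green'),('navy','grey'),('black','blue'))):
    v=P[p]-P[q]; print(p,(np.arctan2(v[1],v[0])+i*np.pi/4).round(3))
```

```text
car [289.4213615   79.86047535] ((290.2757263183594, 79.35404968261719), (58.69391632080078, 125.23794555664062), 62.10273361206055)
0.01 [0.6478 0.1915 0.01  ]
0.02 [0.6475 0.1911 0.02  ]
0.024 [0.6473 0.191  0.024 ]
0.03 [0.6471 0.1908 0.03  ]
tri car (array([0.6470234 , 0.19288039, 0.00879441]), np.float64(0.0032509622868434405)) (array([0.64562645, 0.19307286, 0.01373087]), np.float64(0.0032389644873835883))Traceback (most recent call last):
  File "<stdin>", line 15, in <module>
  File "<stdin>", line 6, in blob
ValueError: attempt to get argmax of an empty sequence
```

Run:
```python
from h import *
w4=load('w4');w3=load('w3')
print(cv2.cvtColor(w3['img'],cv2.COLOR_RGB2HSV)[84,286])
def org(d,box):
    x0,y0,x1,y1=box; h=cv2.cvtColor(d['img'],cv2.COLOR_RGB2HSV).astype(int)[y0:y1,x0:x1]
    m=(h[...,0]<20)&(h[...,1]>215)&(h[...,2]>120); return np.argwhere(m)[:,::-1].mean(0)+(x0,y0),m.sum()
for d,ob in((w3,(262,62,312,110)),(w4,(270,172,310,212))):
    o,n=org(d,ob); p=plane(d,o,.062); v=p[:2]-(.492,.037); print('orange',o,n,p.round(4),np.hypot(*v).round(4),'yaw',np.arctan2(v[1],v[0]).round(4))
pts=dict(orange=(286,82),white=(286,214),blue=(238,104),black=(330,197),grey=(220,153),navy=(351,153),green=(240,197),lblue=(334,105))
P={k:plane(w3,v,.067)[:2] for k,v in pts.items()}; print('axis w3',np.mean(list(P.values()),0).round(4))
for i,(p,q) in enumerate((('orange','white'),('lblue','green'),('navy','grey'),('black','blue'))):
    v=P[p]-P[q]; print(p,(np.arctan2(v[1],v[0])+i*np.pi/4).round(3))
```

```text
[ 18 222 252]
orange [285.92213115  85.93989071] 732 [0.546  0.0896 0.062 ] 0.0754 yaw 0.772
orange [289.89365672 193.69962687] 536 [0.5473 0.091  0.062 ] 0.0773 yaw 0.7737
axis w3 [0.4951 0.0388]
orange 0.79
lblue 0.775
navy 0.788
black 0.786
```

Run:
```python
from h import *
from cell import ticket
d=get_image('scene'); s=load('s0'); df=np.abs(d['img'].astype(int)-s['img'])
print('car diff',df[150:202,345:407].mean().round(2),'van diff',df[238:308,243:310].mean().round(2),observe()['clock'])
print(ticket.sign_off())
```

```text
car diff 7.92 van diff 18.0 7.8
the job is handed in; nothing more can be done
None
```

I gripped the plywood carousel's knob and turned it about +1.09 rad anticlockwise, the shorter way, so the orange pot points at the white car. I then let go, lifted clear and handed the job in at about 7.8 s.

- **Alignment:** after release, the orange pot's direction measured 0.77–0.79 rad. The car's bearing measured about 0.785–0.79 rad, so they agree to about 1°. The different ways of measuring differed by up to 0.02 rad.
- **Turn and release:** the gripper held the knob with no slip seen, and the wrist force readings stayed within about 2 N. The tray stayed put once released.
- **Car and van:** the last before-and-after image comparison was not clean, with a mean pixel difference of 8 at the car and 18 at the van. I put this down to the arm's shadow but did not check further. The arm never came near either one, and both looked unmoved in the scene picture taken during the turn.

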